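Hold the scrap caddy open and ease its lid shut

ROBOT

A 6-joint arm with a two-finger parallel gripper is mounted at the origin on the work surface. World frame = base frame: x ahead of the robot, y to its left, z up, the work surface at z = 0. Lengths are in mm, angles in rad, forces in N, time in s.
With the tool pointing down it reaches from about 350 to 975 mm from the base axis. Payload 7.1 kg.
Tool frame: the origin (TCP) lies on the front face of the gripper's body, between the roots of the fingers; the fingertips stand 80 mm ahead of it and the grasp point (between the pads) lies 61 mm ahead of it (env.tips_ahead is the distance from the TCP to the fingertips, in mm); z points along the fingers, y is the direction in which the jaws open and shut (so a half turn about z gives the same grasp; the last joint's range is limited). The gripper opens to 88 mm and grips with 3 to 60 N. Pads are 20 mm wide; open, the fingers measure 115 mm over their backs; the gripper's body (75 mm by 178 mm) begins 61 mm behind the grasp point.
Start: joints at [-1.32, 0.423, 1.63, -0, 1.089, -0.019], TCP at [166.605, -602.369, 302.675] pointing down, gripper open.
Joint ranges: [-3, 3], [-0.9, 2.11], [0.09, 2.58], [-1.31, 4.45], [0.11, 2.69], [-2.54, 2.54]. Speed limits (rad/s): [2.39, 2.39, 3.01, 3.14, 3.14, 3.14].

INTERFACE

Orientations are given as a unit quaternion [x, y, z, w].
In Python, from station import env, set_gripper, viewer, workorder gives the robot as it stands. Calls block until the motion is done:
- env.reach(position, orientation): joint-space move of the TCP to a pose.
- env.move_l(position, rot=None, rate=150, f_stop=None): straight line of the TCP; rot=None keeps the orientation; rate is the mean speed in mm/s. With f_stop (N) it stops when the force on the tool has changed by that much, and returns True; else False.
- env.move_joints(angles): joint-space move.
- set_gripper(opening): finger opening in mm; the grip force is fixed at half the most; returns when the fingers have stopped.
- env.hold(seconds).
- env.ik(position, orientation): joint angles nearest the present ones, or None.
- env.read_state(): the state.
- viewer.camera(name): name is "side" or "top" or "wrist"; returns the picture (420x560x3 uint8, blue, green, red); there is no depth.
- viewer.camera_params(name): a dict with "fx", "fy", "cx", "cy" (pixels), "pose" (4x4, takes a point from camera to world coordinates); the wrist camera has in their place "tool_from_camera" (4x4, takes a point from camera to tool coordinates, whose origin is the TCP and whose axes are the flange's). Camera axes: x right, y up, looking along -z (the intrinsics and any distortion apply to the point x, -y, -z); pixel columns grow to the right and rows downward; lengths in mm; the calibration is good to about 2 mm. The wrist camera is an equidistant fisheye: a pixel r from the principal point sees the ray r / f radians off the axis. A picture is of the moment at which its call begins: read the wrist's pose just before it. camera_params takes no time and is no camera call.
A pose or a line that the arm cannot do raises env.IKError and nothing moves.
- workorder.sign_off(): hands the job in, once; it reports no verdict.
The state is a dict: "time_s": time; "qpos": joint angles; "dq": joint speeds; "tau": joint torques, N m; "tool_pos": TCP position; "orientation": TCP orientation; "force": force on the tool from outside, world axes, zero at the start; "wrist_torque": the same for the moment, N m; "width": finger opening in mm.
Only numpy, scipy, OpenCV 4.12 (cv2) and the standard library are available. Lean on these libraries where they do the work, as an engineer would, in place of code of your own. Each camera call takes 0.05 s, during which the arm holds its last target. There are 200 camera calls.

TASK

Press the caddy's front paddle down so that its linked lid swings wide open, and keep it pressed for a good three seconds while I drop the vegetable peelings in; then let the paddle up slowly so that the lid settles shut without slamming, and take your hand away. Work it by pressing on the lever alone, without touching the lid, and leave the caddy standing where it is. Do not disturb the jar, the scoop or the peg tray.

Things in the scene. Friction and masses are not known exactly. Their poses are not given: they have to be found in the camera images.
- caddy: grey polypropylene scrap caddy standing loose on the low timber shelf: tapered rounded-square bucket about 200 mm square at the rim, 170 mm high (215 mm with its domed lid shut), about 3 kg. Origin: centre of its underside, on the shelf top. x points from the paddle (front) to the lid hinge (back), y across, z up; the paddle side faces the robot, turned up to 25 degrees either way.
- paddle_top (a point): centre of the top of the press paddle, a flat ribbed plate 44 mm front to back, 80 across, 8 thick, on a steel yoke (236 wide) round the caddy's front and sides. At rest 160 mm in front of the caddy's origin, 145 above the shelf top, 56 in front of the lid's edge. Swings about a y axis 12 mm in front of the origin, 158 above the shelf; at full press 39 mm lower, 9 nearer the caddy.
- lever (a joint): angle of the yoke lever, rad: 0 with the paddle up, 0.27 (its stop) with it fully pressed. A pin on each side bar runs in a slot in the lid's ears, so the lid turns 4.53 times as far: shut at 0, open 0.45 rad at 0.10, 0.91 at 0.20, 1.22 at 0.27. Takes 5 to 12 N down at first, 1 to 5 N wide open. Let go when open, the paddle flies up and the lid drops and slams in well under a second.
- dome: the domed grey lid, 207 mm front to back, 217 across, 51 high, linked to lever. Origin: middle of its front edge, when shut 104 mm in front of the caddy's origin and 170 above the shelf top; the crown is 45 higher. The hinge axis is 212 mm behind the front edge. As it opens the front edge swings up and back, away from the paddle.
- jar_mid (a point): half-way up a glass jar with a steel twist cap, 76 mm across and about 112 mm high, standing on the shelf.
- scoop_mid (a point): the aluminium scoop lying on the bench in front of the shelf, roughly along the shelf, about 170 mm long, 64 mm wide and 62 mm high; this point is inside its trough near the back plate, 31 mm above the bench.
- peg_tray: a small open wooden tray of clothes pegs, 150 by 110 by 32 mm high, on the shelf. Origin: centre of its underside.
- shelf: the narrow spotted-gum shelf board, 260 mm deep (x) by 960 mm long (y), lying on the bench on battens; its top is 30 mm above the bench. Origin: centre of its underside, on the bench.

How it is judged:
By the outcome, as a careful person would: the job done as asked, in the order asked, and still so for the second after the job is handed in, with the robot touching nothing.
It also fails if it takes over 48 s, if anything falls off the work surface, if the arm or the gripper's body presses on something with over 40 N, if the wrist force passes 120 N, or if a joint passes its speed limit or range.

## Working session

There is one attempt and no reset: what is moved stays moved. The work goes in short steps, each a Python script; the robot and the scene stay as the last script left them, time stands still between calls to the robot, and variables do not carry over. Pictures are saved under pics/ and viewed, about 8 in all and at most 12, crops included, and the job is handed in when it is done.

```bash
ls; mkdir -p pics
python3 - <<'E'
from station import env,viewer
import cv2
for n in ("top","side"):
    cv2.imwrite(f"pics/{n}0.png",viewer.camera(n)); p=viewer.camera_params(n); print(n,p)
print(env.read_state())
E
```

```text
pics
top {'fx': 524.6865245681594, 'fy': 524.6865245681594, 'cx': 276.64872517413863, 'cy': 210.63129500446954, 'pose': array([[-4.63164366e-02,  9.78739000e-01, -1.99811803e-01,
         3.75363091e+02],
       [-9.98924193e-01, -4.58388556e-02,  7.01827088e-03,
         7.58840730e+00],
       [-2.29008896e-03,  1.99921905e-01,  9.79809159e-01,
         1.26766152e+03],
       [ 0.00000000e+00,  0.00000000e+00,  0.00000000e+00,
         1.00000000e+00]])}
side {'fx': 403.7797960886016, 'fy': 403.7797960886016, 'cx': 275.27958964486595, 'cy': 206.74006371826744, 'pose': array([[-2.28399405e-02, -7.62792877e-01,  6.46239402e-01,
         1.17067006e+03],
       [ 9.99675096e-01, -2.47419117e-02,  6.12708801e-03,
         1.09496664e+01],
       [ 1.13154991e-02,  6.46169378e-01,  7.63110146e-01,
         8.22020282e+02],
       [ 0.00000000e+00,  0.00000000e+00,  0.00000000e+00,
         1.00000000e+00]])}
{'time_s': 0.1, 'qpos': array([-1.32002306e+00,  4.23765815e-01,  1.63060157e+00, -8.47845006e-06,
        1.08863045e+00, -1.89954408e-02]), 'dq': array([ 0.00041102, -0.00229105, -0.00135144, -0.00049115, -0.00030783,
        0.00157338]), 'tau': array([ 6.06806134e-04, -5.45615280e+01, -2.74324411e+01,  6.46003336e-02,
        1.88837660e-02, -1.44018838e-05]), 'tool_pos': array([ 166.49528568, -602.00402677,  301.98321364]), 'orientation': array([ 9.90916380e-01,  1.34477635e-01, -8.49695903e-05, -6.97442932e-04]), 'force': array([-0.89115795,  1.11027287, -0.44445265]), 'wrist_torque': array([-0.01551329, -0.01182985,  0.01980104]), 'width': 87.53667211129684}
```

View pics/top0.png

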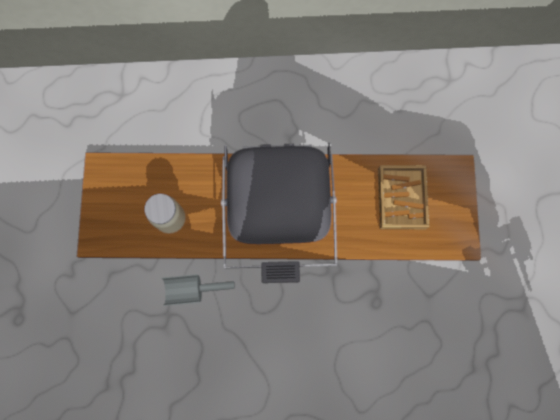

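View pics/side0.png

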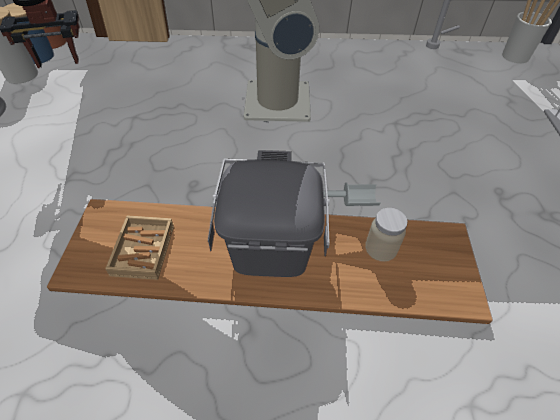

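Top view: the paddle is at about (280,272), with yoke corners (225,267) and (336,264). The lid is centred near (280,195), the jar at (162,210), the scoop at (165–235,288) and the tray at (404,197). I'll enlarge the caddy for a better fix.

Run:
```python
import cv2
a=cv2.imread("pics/top0.png")[135:290,210:350]
cv2.imwrite("pics/c1.png",cv2.resize(cv2.convertScaleAbs(a,alpha=1.8,beta=20),None,fx=3.8,fy=3.8,interpolation=cv2.INTER_CUBIC))
```

```text
(no output)
```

View pics/c1.png

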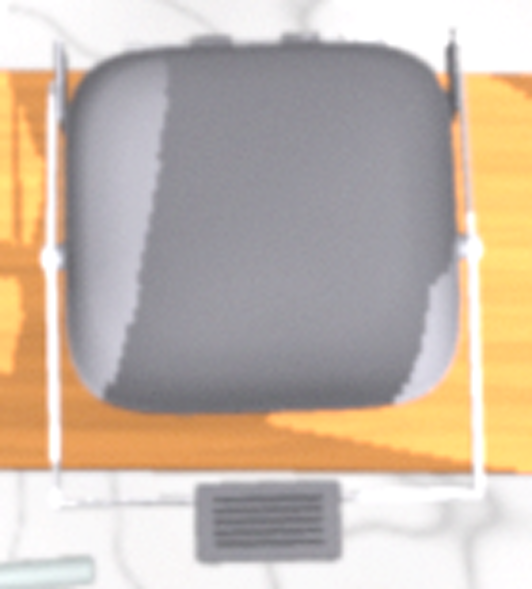

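The crop shows the paddle corners at (196,485), (339,481), (341,560) and (197,563). The pivot bosses are at (50,258) and (473,247). The caddy is nearly square to the robot.

```bash
cat > h.py <<'E'
import numpy as np
from station import env,set_gripper,viewer
from scipy.spatial.transform import Rotation as R
def ray(n,u,v,z):
    p=viewer.camera_params(n);T=p["pose"]
    d=T[:3,:3]@np.array([(u-p["cx"])/p["fx"],-(v-p["cy"])/p["fy"],-1]);o=T[:3,3]
    return o+d*(z-o[2])/d[2]
E
python3 - <<'E'
from h import *
np.set_printoptions(precision=1,suppress=True)
f=lambda u,v,z:ray("top",210+(u+.5)/3.8-.5,135+(v+.5)/3.8-.5,z)
P=[f(u,v,175) for u,v in [(196,485),(339,481),(341,560),(197,563)]]
B=[f(50,258,188),f(473,247,188)]
c=np.mean(P,0);b=np.mean(B,0)
print(np.array(P),c,np.array(B),b,np.linalg.norm(B[0]-B[1]),np.linalg.norm(b[:2]-c[:2]))
d=B[0]-B[1];print("yaw",np.arctan2(-d[0],d[1]),np.arctan2(b[1]-c[1],b[0]-c[0]))
print("side paddle",ray("side",275,155,175),"scoop",ray("top",182,288,31),ray("top",235,286,20),"jar",ray("top",162,205,142))
yaw=np.arctan2(-d[0],d[1])
for t in (0,.2,.35,.5):
    ex=np.array([np.cos(yaw),np.sin(yaw),0]);z=np.sin(t)*ex+[0,0,-np.cos(t)]
    for s in (1,-1):
        y=s*np.array([-ex[1],ex[0],0]);r=R.from_matrix(np.column_stack([np.cross(y,z),y,z])).as_quat()
        print(t,s,env.ik(c-z*80+[0,0,60],r),env.ik(c-z*80-[0,0,40],r))
p=viewer.camera_params("wrist");print(p)
E
```

```text
[[490.   37.  175. ]
 [488.6 -41.5 175. ]
 [445.5 -40.2 175. ]
 [447.6  38.2 175. ]] [467.9  -1.6 175. ] [[ 618.3  112.4  188. ]
 [ 613.5 -122.3  188. ]] [615.9  -4.9 188. ] 234.73054296907765 148.0125826230741
yaw -0.020210788956669258 -0.022246826047196373
side paddle [463.1   1.4 175. ] scoop [453.6 228.2  31. ] [453.2 105.2  20. ] jar [629.3 250.4 142. ]
0 1 [-0.   0.2  2.  -0.   1.  -1.6] [-0.   0.3  2.  -0.   0.8 -1.6]
0 -1 [-0.   0.2  2.  -0.   1.   1.6] [-0.   0.3  2.  -0.   0.8  1.6]
0.2 1 [-0.   0.1  2.1  0.   0.8 -1.6] [-0.   0.3  2.2  0.   0.5 -1.6]
0.2 -1 [-0.   0.1  2.1  0.   0.8  1.6] [-0.   0.3  2.2  0.   0.5  1.6]
0.35 1 [-0.   0.   2.2  0.   0.6 -1.6] [-0.   0.2  2.3  0.   0.3 -1.6]
0.35 -1 [-0.   0.   2.2  0.   0.6  1.6] [-0.   0.2  2.3  0.   0.3  1.5]
0.5 1 [-0.  -0.   2.3  0.   0.4 -1.6] None
0.5 -1 [-0.  -0.   2.3  0.   0.4  1.5] None
{'fx': 325.19226210127806, 'fy': 325.19226210127806, 'cx': 280.43341103162214, 'cy': 209.12472080685194, 'tool_from_camera': array([[  0. ,   1. ,   0.3,  78.9],
       [  1. ,  -0. ,  -0. ,  -0.2],
       [ -0. ,   0.3,  -1. , -81.5],
       [  0. ,   0. ,   0. ,   1. ]])}
```

The measurements agree with the given sizes: bosses 235 mm apart (236), paddle to pivot 148 mm, and a yaw of −0.021 from both. I'll approach with the hand tilted 0.3 rad back from the lid, the wrist camera on the robot side and the fingers closed.

```bash
cat >> h.py <<'E'
import cv2
C=np.array([467.9,-1.6,175.]);yaw=-.021;t=.3
ex=np.array([np.cos(yaw),np.sin(yaw),0]);ey=np.array([-ex[1],ex[0],0])
tz=np.sin(t)*ex+[0,0,-np.cos(t)];Q=R.from_matrix(np.column_stack([np.cross(ey,tz),ey,tz])).as_quat()
def tcp(a=0,up=0,C=C):   # TCP with fingertips on the paddle's centre at lever angle a
    piv=C+148*ex+[0,0,13]
    x,z=-148*np.cos(a)+13*np.sin(a),-13*np.cos(a)-148*np.sin(a)
    return piv+x*ex+[0,0,z+up]-tz*env.tips_ahead
E
python3 - <<'E'
from h import *
np.set_printoptions(precision=1,suppress=True)
s=env.read_state();print(env.tips_ahead)
env.move_l([130,-430,380],rate=150)
env.reach(tcp(up=120),Q)
set_gripper(0)
env.move_l(tcp(up=25),rate=100)
env.hold(.3)
s=env.read_state();print(s["time_s"],s["tool_pos"],tcp(up=25),s["force"])
cv2.imwrite("pics/w1.png",viewer.camera("wrist"));cv2.imwrite("pics/s1.png",viewer.camera("side"))
E
```

```text
80.0
6.2333 [444.4  -1.1 276.8] [444.3  -1.1 276.4] [-0.9 -1.4 -0.5]
```

View pics/w1.png

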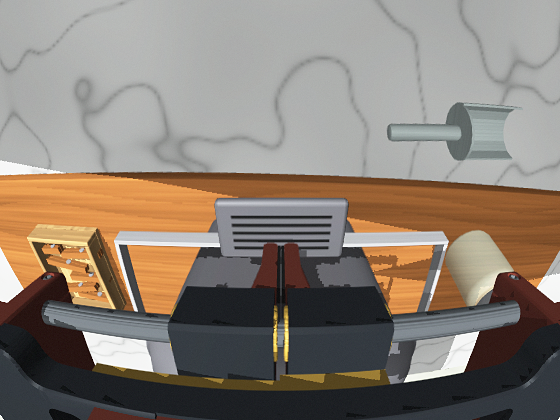

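The fingertips at (281,245) are in line with the paddle centre (282,225), over the plate and well clear of the lid. Next I'll touch the paddle, press along its arc and check.

Run:
```python
from h import *
np.set_printoptions(precision=1,suppress=True)
def rep(k):
    s=env.read_state();print(k,round(s["time_s"],2),s["tool_pos"]+tz*80,s["force"])
print(env.move_l(tcp(up=-6),rate=20,f_stop=3));rep("touch")
for a in (.07,.14,.20,.24):
    hit=env.move_l(tcp(a),rate=18,f_stop=18);rep(a)
    if hit: print("STOPPED");break
cv2.imwrite("pics/s2.png",viewer.camera("side"))
```

```text
True
touch 7.38 [467.9  -1.6 177.7] [-1.9  0.7  5.6]
0.07 8.26 [469.5  -1.6 165. ] [-0.8  0.2  6. ]
0.14 8.98 [471.5  -1.7 154.7] [-1.  -0.6  4.6]
0.2 9.62 [473.7  -1.7 146. ] [2.5 0.5 3.8]
0.24 10.11 [474.8  -1.8 139.9] [1.2 0.2 2.2]
```

View pics/s2.png

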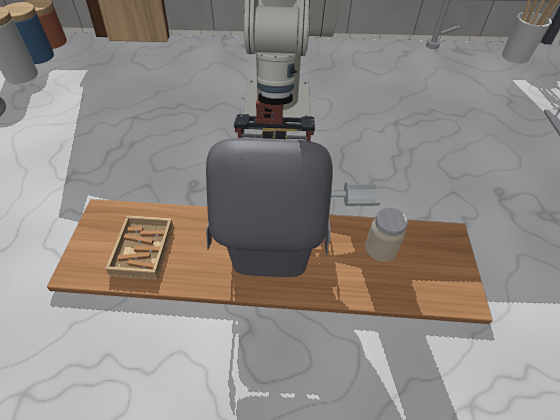

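The lid stands wide open, with its front edge at row 140, and the hand is clear of it. Nothing else has moved. I'll press on to the stop, hold, release slowly and retreat.

Run:
```python
from h import *
np.set_printoptions(precision=1,suppress=True)
def rep(k):
    s=env.read_state();print(k,round(s["time_s"],2),s["tool_pos"]+tz*80,s["force"])
print(env.move_l(tcp(.275),rate=8,f_stop=6));rep("full")
env.hold(2);rep("hold");cv2.imwrite("pics/t3.png",viewer.camera("top"));env.hold(2.3);rep("held")
for a in (.2,.13,.06): env.move_l(tcp(a),rate=8);rep(a)
env.move_l(tcp(.0),rate=5);rep(0)
env.move_l(tcp(.0,up=7),rate=4);rep("up7")
env.hold(.5)
env.move_l(tcp(0,up=35),rate=40);rep("up35")
cv2.imwrite("pics/w4.png",viewer.camera("wrist"))
env.move_l(tcp(0,up=90)-60*ex,rate=120);env.hold(.5);rep("away")
cv2.imwrite("pics/t4.png",viewer.camera("top"))
a=cv2.imread("pics/t3.png")[110:310,140:440];b=cv2.imread("pics/t4.png")[110:310,140:440]
cv2.imwrite("pics/c4.png",cv2.resize(np.vstack([a,b]),None,fx=1.5,fy=1.5))
a=cv2.imread("pics/top0.png")[135:290,210:350];b=cv2.imread("pics/t4.png")[135:290,210:350]
```

```text
True
full 10.69 [476.2  -1.8 136.3] [-4.1  0.1  9.5]
hold 12.69 [476.2  -1.8 136.3] [-3.4  0.1  8. ]
held 15.04 [476.2  -1.8 136.3] [-2.6  1.   7.8]
0.2 16.46 [473.2  -1.7 145.7] [-3.1 -0.5  3.3]
0.13 17.91 [470.8  -1.6 155.9] [-3.8  0.   4.7]
0.06 19.36 [469.   -1.6 166.2] [-4.9  0.2  5.4]
0 21.29 [468.   -1.6 175.2] [-5.2  0.5  6.3]
up7 23.19 [467.9  -1.6 182. ] [-0.2  0.3  0.3]
up35 24.54 [467.8  -1.6 209.9] [-0.1 -0.5 -0.2]
away 25.92 [408.   -0.4 264.9] [-0.4 -0.3  0.4]
```

View pics/c4.png

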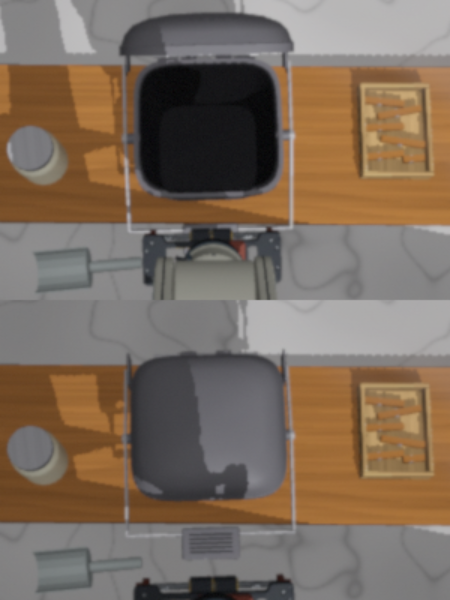

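View pics/w4.png

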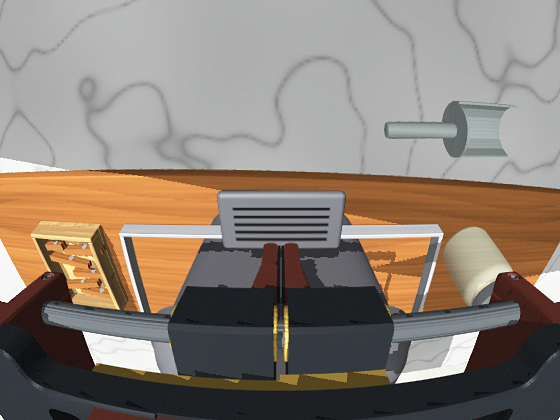

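In the upper crop the lid is wide open during the hold. In the lower crop the lid is shut and the paddle is back up, at full-frame pixel (281,272) against (280,272) before. The jar, scoop and tray are unmoved and the hand is clear.

```bash
python3 -c "
from station import workorder
print(workorder.sign_off())"
```

```text
the job is handed in; nothing more can be done
None
```

The caddy job is done and handed in, at about 26 s on the robot's clock (limit 48 s).

- **Press and hold:** I pressed the paddle to its stop with closed fingertips. The lid swung wide open, and I held it there for about 4.4 s with roughly 8 N on the paddle.
- **Release:** I let the paddle up over about 8 s. The fingers stayed in contact until the paddle was back at its rest height, so the lid came down with it and did not drop. Then I backed the hand away.
- **Last checks:** The force on the tool was back to about zero. In the top view the lid is shut and the paddle is within a pixel of where it started, so the caddy has not visibly moved. The jar, scoop and peg tray look undisturbed. No check failed.
- **Small disagreement:** The fingers met the paddle about 3 mm higher than I had calculated, which I allowed for during the release.

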